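Fit the spark filter into the fume extractor

TASK

Fit the wire-mesh spark filter into the open pocket on top of the grey fume extractor: hold it by its handle, tuck one of its short edges under the extractor's fixed lip, then lower the opposite edge, still holding it, until the filter lies flat on the pocket floor, and let go. Leave the smaller solid blanking plate where it lies.

Things in the scene. Friction and masses are not known exactly. Their poses are not given: they have to be found in the camera images.
- filter: Loose spark filter, about 0.2 kg, lying flat: steel frame with wire mesh, 130 (x) x 90 (y) x 8 mm. Origin: centre of its underside, z up. Same either way round. Upright handle bar over its middle: 8 mm thick (along x), 44 mm wide (y), 30 to 58 mm above the underside, on two legs at y = +-18 mm; its flat sides face +x and -x, so fingers closing along x hold it firmly, also tilted.
- extractor: Fixed low grey box, 166 (x) x 130 (y) mm. Origin: centre of its underside; x runs from its front end (nearer the robot) to its lip end, which has a short duct stub outside. The pocket in its top has front and side walls 10 mm thick, tops 46 mm above the table. Between it and the loose parts a fixed black angle plate stands 150 mm tall: carry the filter over it.
- pocket (a point): Centre of the pocket's floor, 30 mm above the table, axes as the extractor's. The pocket is 146 mm long (x from -73 to +73 mm) and 110 mm wide (y), its walls stand 16 mm above its floor. A seated filter's origin lies within 8 mm (x) and 10 mm (y) of this point.
- lip_edge (a point): Middle of the free edge of the flat bare-metal lip, on its underside, 49 mm from the pocket's centre towards +x and 22 mm above the pocket floor. The lip, 4 mm thick, as wide as the box, covers the last 24 mm of the pocket. The opening left is 122 mm long, so the filter enters only tilted (15 to 20 degrees), lip-side edge down and first.
- blank: Loose solid steel blanking plate, no mesh, 100 (x) x 76 (y) x 8 mm, lying flat, with the same handle as the filter over its middle. Origin: centre of its underside. A bystander.

How it is judged:
On the way:
1. the filter lies flat in the pocket, under the lip, while the fingers still hold it (x of filter in the frame of extractor between -0.011 and 0.011 m and y of filter in the frame of extractor between -0.014 and 0.014 m and z of filter in the frame of extractor below 0.035 m and angle between filter's own z axis and vertical below 0.1 rad and contact force between the fingers and filter above 0.3 N), for 0.05 s.
At the end, for the whole second after the job is handed in: The filter rests in the pocket, one short edge under the lip: origin within 11 mm (x) and 14 mm (y) of the pocket's middle, at most 5 mm above its floor, level within 6 degrees and in line (either way round) within 11; released, at rest. Blanking plate within 30 mm of its start (x of filter in the frame of extractor between -0.011 and 0.011 m and y of filter in the frame of extractor between -0.014 and 0.014 m and z of filter in the frame of extractor below 0.035 m and angle between filter's own z axis and vertical below 0.1 rad and angle between the x axis of filter and the x axis of extractor, either way round below 0.2 rad and linear speed of filter below 0.01 m/s and distance of blank from where it was at the start of the episode below 0.03 m); the robot touches nothing.
It fails at once if the blanking plate was moved by more than 30 mm (distance of blank from where it was at the start of the episode above 0.03 m).
It also fails if it takes over 40 s, if anything falls off the work surface, if the arm or the gripper's body presses on something with over 40 N, if the wrist force passes 120 N, or if a joint passes its speed limit or range.

ROBOT

A 6-joint arm with a two-finger parallel gripper is mounted at the origin on a cart in front of the work surface, level with it; the furniture and walls round the work are solid. World frame = base frame: x ahead of the robot, y to its left, z up, the work surface at z = 0. Lengths are in m, angles in rad, forces in N, time in s.
With the tool pointing down it reaches from about 0.3 to 0.775 m from the base axis. Payload 14.6 kg.
Tool frame: the origin (TCP) lies midway between the tips of the shut fingers; the grasp point (between the pads) lies 19 mm behind it (ctrl.tcp_to_grasp is the distance from the TCP to the grasp point, in m); x points along the fingers, y is the direction in which the jaws open and shut, and the axes are right-handed (so a half turn about x gives the same grasp; the last joint's range is limited). The gripper opens to 94 mm and grips with 3 to 60 N. Pads are 16 mm wide; open, the fingers measure 119 mm over their backs; the gripper's body (75 mm by 177 mm) begins 78 mm behind the grasp point.
Start: joints at [1.185, 0.3, 1.521, -0, 1.321, -0.067], TCP at [0.172, 0.522, 0.205] pointing down, gripper open.
Joint ranges: [-3.03, 3.03], [-0.79, 2.21], [0.23, 2.52], [-1.04, 4.18], [0, 3.07], [-2.55, 2.55]. Speed limits (rad/s): [2.22, 2.22, 2.57, 3.14, 3.14, 3.14].

INTERFACE

Orientations are given as [roll, pitch, yaw] about the fixed x, y, z axes, in that order (R = Rz(yaw) Ry(pitch) Rx(roll)).
In Python, from station import ctrl gives the robot as it stands.
- The arm moves only by the tool jog_arm, never from a script. Its argument "rows" is one flat list of numbers, 7 for each row, row after row: the shift along the world's x, y, z in m, then the turn, a rotation vector about the world's x, y, z in degrees, then the closure, from 0 (fully open) to 1 (shut). A call has 1 to 8 rows; each row shifts and turns the commanded pose from where the row before left it; what a row does not reach is not made up. A row lasts 1/12 s, in which the tool goes at most 41.7 mm and 7.16 degrees, less where a joint would pass 70% of its speed; a pose out of reach is approached as far as the arm can. A call with a gripper value outside its range is refused whole. The fingers move at their own pace and stop on an object; "squeeze" is the grip in N (left out, the last holds). Time passes only in rows, so rows that do not move let the fingers close. It gives the time, the measured TCP pose, the force and the opening at its end, in the units of the state.
- ctrl.get_obs(): the state, without advancing time (a new reading comes with each control period).
- ctrl.camera(name): name is "side" or "top"; returns (picture, depth): 480x640x3 uint8, red, green, blue; 480x640 float32, m along the optical axis (not along the pixel's ray), 0 where there is no reading.
- ctrl.camera_model(name): a dict with "K" (3x3 intrinsics, pixels), "dist" ([k1, k2, p1, p2, k3] as OpenCV has them; the pictures are not rectified), "extrinsics" (4x4, takes a point from camera to world coordinates). Camera axes: x right, y down, z forward; pixel columns grow to the right and rows downward; lengths in m; the calibration is good to about 2 mm. A picture is of the moment at which its call begins. camera_model takes no time and is no camera call.
- ctrl.hand_in(): hands the job in, once; it reports no verdict.
The state is a dict: "time_s": time; "qpos": joint angles; "joint_vel": joint speeds; "tau": joint torques, N m; "ee_pos": TCP position; "eef_rot": TCP orientation; "force": force on the tool from outside, world axes, zero at the start; "moment": the same for the moment, N m; "grip_width": finger opening in m.
Only numpy, scipy, OpenCV 4.12 (cv2) and the standard library are available. Lean on these libraries where they do the work, as an engineer would, in place of code of your own. Each camera call takes 0.05 s, during which the arm holds its last target.

## Working session

There is one attempt and no reset: what is moved stays moved. The work goes in short steps, Python scripts to look and compute and a tool call to move; the robot and the scene stay as the last step left them, time stands still between calls to the robot, and variables do not carry over. Pictures are saved under pics/ and viewed, and the job is handed in when it is done.

Besides the shell and the picture viewer there is one more tool, called by a JSON object that holds its "fn" and its "kwargs", one argument or row to a line. jog_arm: Moves the arm, as the interface text tells. Its arguments: {"type":"object","properties":{"rows":{"type":"array"},"squeeze":{"type":"number"}},"required":["rows"]}

```bash
ls; mkdir -p pics
python3 - <<'E'
from station import ctrl
import cv2,numpy as np
o=ctrl.get_obs();print({k:np.round(v,3) for k,v in o.items()},ctrl.tcp_to_grasp)
for n in("side","top"):
    p,d=ctrl.camera(n);cv2.imwrite(f"pics/{n}0.png",p[:,:,::-1]);np.save(f"{n}0.npy",d);np.save(f"{n}0p.npy",p)
    m=ctrl.camera_model(n);print(n,np.round(m["K"],1),m["dist"],np.round(m["extrinsics"],3))
E
```

```text
pics
{'time_s': np.float64(0.0), 'qpos': array([ 1.185,  0.301,  1.522,  0.   ,  1.321, -0.067]), 'joint_vel': array([ 0.001, -0.   , -0.002, -0.001, -0.002,  0.001]), 'tau': array([ 1.0000e-03, -5.3180e+01, -3.5274e+01,  7.1000e-02,  2.4000e-02,
       -0.0000e+00]), 'ee_pos': array([0.172, 0.522, 0.205]), 'eef_rot': array([-1.646,  1.57 , -1.965]), 'force': array([-0.436,  0.314,  0.592]), 'moment': array([-0.026, -0.009,  0.029]), 'grip_width': np.float64(0.094)} 0.0188
side [[449.9   0.  325. ]
 [  0.  449.9 235.5]
 [  0.    0.    1. ]] [-0.06884409  0.          0.          0.          0.        ] [[ 0.975 -0.101  0.196  0.366]
 [-0.22  -0.501  0.837 -0.861]
 [ 0.014 -0.86  -0.51   0.554]
 [ 0.     0.     0.     1.   ]]
top [[603.8   0.  318.5]
 [  0.  603.8 229. ]
 [  0.    0.    1. ]] [-0.04194858  0.          0.          0.          0.        ] [[ 2.000e-03 -9.970e-01  7.600e-02  4.270e-01]
 [-1.000e+00 -1.000e-03  1.300e-02 -3.200e-02]
 [-1.300e-02 -7.600e-02 -9.970e-01  1.597e+00]
 [ 0.000e+00  0.000e+00  0.000e+00  1.000e+00]]
```

View pics/side0.png

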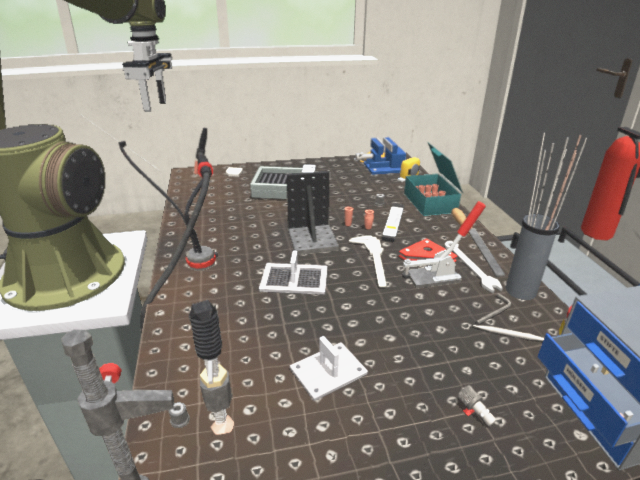

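View pics/top0.png

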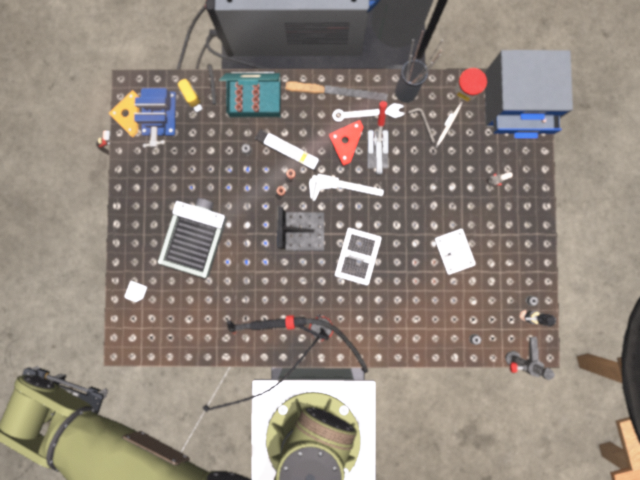

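The top view shows the filter near (359,256), the blank at (456,251), the extractor at (193,239) with its white lip at (198,213), and the angle plate at (280-325,230). I'll zoom in and measure.

```bash
cat > h.py <<'E'
from station import ctrl
import cv2,numpy as np
def ray(n,uv):
    m=ctrl.camera_model(n);E=np.array(m["extrinsics"])
    p=cv2.undistortPoints(np.array(uv,float).reshape(-1,1,2),np.array(m["K"]),np.array(m["dist"])).reshape(-1,2)
    d=np.c_[p,np.ones(len(p))]@E[:3,:3].T
    return E[:3,3],d
def onz(n,uv,z):
    c,d=ray(n,uv);return c+d*((z-c[2])/d[:,2])[:,None]
def pix(n,P):
    m=ctrl.camera_model(n);E=np.linalg.inv(np.array(m["extrinsics"]))
    return cv2.projectPoints(np.array(P,float).reshape(-1,1,3),cv2.Rodrigues(E[:3,:3])[0],E[:3,3],np.array(m["K"]),np.array(m["dist"]))[0].reshape(-1,2)
def cloud(n,d):
    v,u=np.mgrid[0:480,0:640];c,r=ray(n,np.c_[u.ravel(),v.ravel()])
    return (c+r*d.reshape(-1,1)).reshape(480,640,3)
E
python3 - <<'E'
from h import *
p=np.load("top0p.npy")[:,:,::-1]
cv2.imwrite("pics/c1.png",cv2.resize(p[180:300,140:400],None,fx=3,fy=3,interpolation=cv2.INTER_CUBIC))
s=np.load("side0p.npy")[:,:,::-1]
cv2.imwrite("pics/c2.png",cv2.resize(s[120:320,150:400],None,fx=3,fy=3,interpolation=cv2.INTER_CUBIC))
C=cloud("top",np.load("top0.npy"))
for n,(u,v) in dict(filt_frame=(341,277),lip=(198,213),front=(185,270),hole=(220,290),plate=(281,230),stand=(320,328)).items(): print(n,C[v,u].round(3))
z=C[:,:,2]; 
print("tall stuff"); 
m=((z>0.06)&(z<0.6)).astype(np.uint8)
n,l,st,ce=cv2.connectedComponentsWithStats(m)
for i in range(1,n):
    if st[i,4]>25: print(st[i],C[l==i].min(0).round(3),C[l==i].max(0).round(3))
E
```

```text
filt_frame [ 0.422 -0.072  0.001]
lip [0.586 0.298 0.054]
front [0.439 0.331 0.045]
hole [0.387 0.247 0.003]
plate [0.535 0.076 0.151]
stand [ 0.293 -0.017  0.051]
tall stuff
[397  31  44  66 880] [ 0.887 -0.282  0.06 ] [ 0.957 -0.214  0.335]
[ 490   50   83   88 6281] [ 0.778 -0.63   0.06 ] [ 0.98  -0.456  0.176]
[459  68  28  27 594] [ 0.894 -0.447  0.061] [ 0.965 -0.376  0.082]
[219  72  61  13 539] [0.894 0.089 0.06 ] [0.957 0.233 0.16 ]
[179  80  16  22 122] [0.879 0.313 0.06 ] [0.936 0.352 0.071]
[134  88  34  19 520] [0.859 0.379 0.06 ] [0.915 0.461 0.102]
[377 101  10  40 228] [ 0.775 -0.178  0.061] [ 0.847 -0.16   0.177]
[134 113  34  13 390] [0.814 0.379 0.06 ] [0.841 0.461 0.101]
[277 206  26  43 415] [0.495 0.029 0.061] [0.595 0.087 0.159]
[ 621  297   19  147 1890] [ 0.072 -0.736  0.24 ] [ 0.378 -0.67   0.32 ]
[520 310  36  17 411] [ 0.315 -0.553  0.103] [ 0.345 -0.485  0.289]
[ 203  315  154   97 1731] [ 0.116 -0.108  0.061] [0.335 0.249 0.242]
[510 337  45  43 743] [ 0.195 -0.534  0.06 ] [ 0.283 -0.463  0.27 ]
[    0   366   208   114 11104] [0.039 0.166 0.206] [0.24  0.599 0.6  ]
[ 273  407   84   73 4572] [-0.035 -0.1    0.06 ] [0.13  0.09  0.317]
[216 471  36   9 111] [0.087 0.092 0.562] [0.108 0.147 0.6  ]
```

View pics/c1.png

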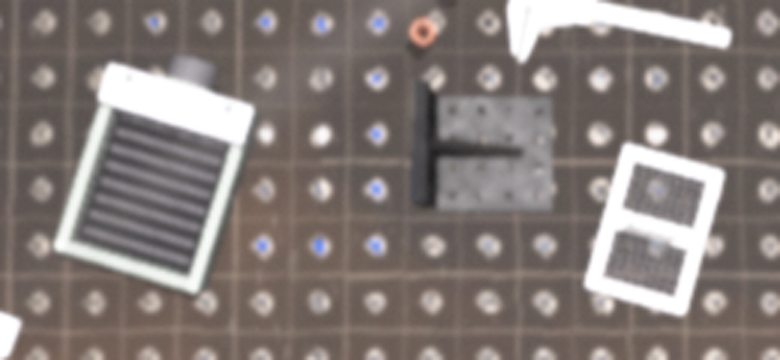

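View pics/c2.png

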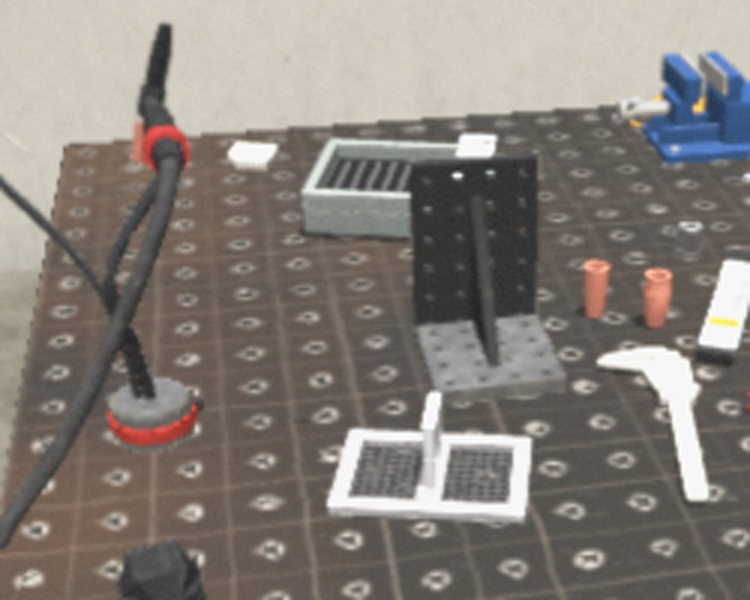

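Side view: the filter's handle bar stands at about (294,265), with the flat face along its long axis. The torch stand (up to 0.24 m high, x<0.335) sits nearer the robot. Next I'll fit the outlines.

Run:
```python
from h import *
p=np.load("top0p.npy");C=cloud("top",np.load("top0.npy"))
hsv=cv2.cvtColor(p,cv2.COLOR_RGB2HSV)
def comp(m,seed):
    n,l,st,ce=cv2.connectedComponentsWithStats(m.astype(np.uint8));
    lab=l[seed[1]-6:seed[1]+7,seed[0]-6:seed[0]+7];lab=lab[lab>0]
    k=np.bincount(lab).argmax();print("area",st[k]);return l==k
def rect(m,z,name):
    c,_=cv2.findContours(m.astype(np.uint8),cv2.RETR_EXTERNAL,cv2.CHAIN_APPROX_NONE);c=max(c,key=len)
    # contour pixel centres are half a px inside
    P=onz("top",c.reshape(-1,2),z)[:,:2]
    (cx,cy),(w,h),a=cv2.minAreaRect((P*1000).astype(np.float32))
    b=cv2.boxPoints(((cx,cy),(w,h),a))
    e=b[1]-b[0];f=b[2]-b[1];L=e if np.hypot(*e)>np.hypot(*f) else f
    print(name,"centre",round(cx,1),round(cy,1),"size",round(w,1),round(h,1),"long axis deg",round(np.degrees(np.arctan2(L[1],L[0]))%180,1)); return b
bright=(hsv[:,:,2]>175)&(hsv[:,:,1]<60)
rect(comp(bright,(345,278)),0.008,"filter")
rect(comp(bright,(456,251)),0.008,"blank")
rect(comp(hsv[:,:,2]>235,(198,213)),0.056,"lip")
ex=(hsv[:,:,2]>140)&(hsv[:,:,1]<60); b=comp(ex,(185,270)); rect(b,0.046,"extr")
# by depth
z=C[:,:,2]
roi=np.zeros_like(z,bool);roi[190:290,150:235]=1
rect(comp(roi&(z>0.04)&(z<0.051),(185,270)),0.046,"extr by depth")
rect(comp(roi&(z>0.051)&(z<0.06),(198,213)),0.054,"lip by depth")
```

```text
area [ 335  227   47   58 1199]
filter centre 477.9 -116.8 size 116.4 148.6 long axis deg 175.9
area [ 431  228   45   47 1270]
blank centre 490.3 -370.0 size 106.5 100.0 long axis deg 21.8
area [173 202  51  26 671]
lip centre 584.3 298.1 size 132.4 35.7 long axis deg 73.3
area [ 150  199   75   86 1832]
extr centre 525.0 312.1 size 170.5 204.4 long axis deg 161.7
area [158 215  65  62 540]
extr by depth centre 506.7 320.5 size 131.7 138.9 long axis deg 162.6
area [173 199  52  30 536]
lip by depth centre 592.9 294.2 size 131.4 58.7 long axis deg 73.1
```

Run:
```python
from h import *
p=np.load("top0p.npy")
hsv=cv2.cvtColor(p,cv2.COLOR_RGB2HSV);V=hsv[:,:,2]
k=cv2.getStructuringElement(cv2.MORPH_RECT,(3,3))
out=p[:,:,::-1].copy()
def rect(thr,roi,z,name,sat=60):
  for t in thr:
    m=((V>t)&(hsv[:,:,1]<sat)).astype(np.uint8);r=np.zeros_like(m);r[roi[1]:roi[3],roi[0]:roi[2]]=1;m&=r
    m=cv2.morphologyEx(m,cv2.MORPH_OPEN,k)
    c,_=cv2.findContours(m,cv2.RETR_EXTERNAL,cv2.CHAIN_APPROX_NONE);c=max(c,key=cv2.contourArea).reshape(-1,2)
    P=onz("top",c,z)[:,:2]*1000
    r=cv2.minAreaRect(P.astype(np.float32));b=cv2.boxPoints(r)
    e=b[1]-b[0];f=b[2]-b[1];L=e if np.hypot(*e)>np.hypot(*f) else f
    print(name,t,"c",np.round(r[0],1),"size",np.round(r[1],1),"long",round(np.degrees(np.arctan2(L[1],L[0]))%180,1))
  q=pix("top",np.c_[b/1000,np.full(4,z)]);cv2.polylines(out,[np.round(q*16).astype(int)],True,(0,0,255),1,shift=4)
rect((190,210,225),(325,220,390,290),0.008,"filter")
rect((190,210,225),(425,220,485,280),0.008,"blank")
rect((225,235,245),(165,195,230,232),0.056,"lip")
rect((120,150,170),(150,195,235,285),0.046,"extr")
cv2.imwrite("pics/c3.png",cv2.resize(out[180:300,140:400],None,fx=3,fy=3,interpolation=cv2.INTER_CUBIC))
```

```text
filter 190 c [ 470.2 -118.8] size [105.7 147.2] long 164.8
filter 210 c [ 476.5 -116.8] size [ 97.6 134.6] long 164.7
filter 225 c [ 477.4 -115.8] size [ 93.6 132.2] long 164.5
blank 190 c [ 489.8 -367.8] size [104.8  97.4] long 20.4
blank 210 c [ 489.7 -367.8] size [104.1  92.7] long 21.8
blank 225 c [ 488.9 -366.3] size [102.4  88.9] long 20.5
lip 225 c [584.5 297.9] size [132.7  37. ] long 73.0
lip 235 c [584.3 298.1] size [132.4  35.7] long 73.3
lip 245 c [583.9 297.6] size [130.3  33.6] long 73.5
extr 120 c [525.4 312.3] size [173.2 207. ] long 161.6
extr 150 c [521.3 315.2] size [148.1 208.5] long 168.4
extr 170 c [530.3 318.9] size [142.1 188.1] long 163.6
```

View pics/c3.png

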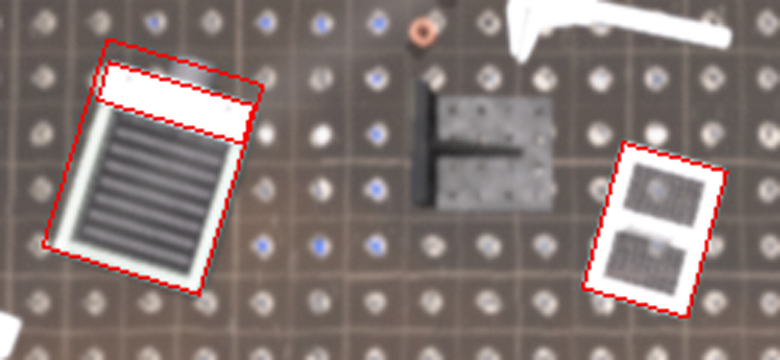

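Run:
```python
from h import *
F=onz("top",[(158.6,262.4),(205.5,277)],0.046)[:,:2]*1000
print(F.round(1),np.hypot(*(F[1]-F[0])))
a=np.radians(-16.7);ux=np.array([np.cos(a),np.sin(a)])
print("pocket from front",F.mean(0)+83*ux,"from lip",np.array([584.3,298])-66*ux, "dist",np.hypot(*(np.array([584.3,298])-F.mean(0))))
e=F[1]-F[0];print("yaw",np.degrees(np.arctan2(e[1],e[0]))+90)
# handle top, side view crop (433,395)->px ; two-view check
print("handle side", (onz("side",[(150+433/3,120+396/3)],0.058)*1000).round(1))
# side view filter corners (z=0.008): left-front,(330,512) right-front(527,520) right-back(531,437) left-back(350,431)
S=onz("side",[(150+x/3,120+y/3) for x,y in [(330,510),(527,516),(531,438),(350,431)]],0.008)*1000
print(S.round(1),S.mean(0).round(1))
S=onz("side",[(150+x/3,120+y/3) for x,y in [(304,193),(332,141)]],0.046)*1000
a2=F; print("extr side front corners",S.round(1))
z=np.load("top0.npy");C=cloud("top",z)
m=(C[:,:,2]>0.02)&(C[:,:,2]<0.075)&(abs(C[:,:,0]-.477)<.05)&(abs(C[:,:,1]+.116)<.04);print(m.sum(),C[m].mean(0).round(4),C[m].max(0))
```

```text
[[458.8 400.1]
 [421.6 277.7]] 127.94480612675137
pocket from front [519.71127097 315.04762694] from lip [521.08371534 316.96579431] dist 149.77997870659345
yaw -16.878617991071664
handle side [[481.2 -98.8  58. ]]
[[ 403.8 -145.2    8. ]
 [ 529.4 -177.5    8. ]
 [ 552.1  -90.4    8. ]
 [ 427.   -55.9    8. ]] [ 478.1 -117.3    8. ]
extr side front corners [[424.3 279.4  46. ]
 [461.6 399.4  46. ]]
63 [ 0.4793 -0.1143  0.055 ] [ 0.52418666 -0.0895216   0.06625509]
```

Run:
```python
from h import *
from scipy.spatial.transform import Rotation as R
o=ctrl.get_obs();M=R.from_euler("xyz",o["eef_rot"]).as_matrix();print(M.round(3));y=M[:,1];print(np.degrees(np.arctan2(y[1],y[0])))
q=o["qpos"];print(np.degrees(q[0]),np.degrees(q[5]))
```

```text
[[-0.     0.313  0.95 ]
 [-0.001  0.95  -0.313]
 [-1.    -0.001 -0.   ]]
71.73461906275908
67.91949797367141 -3.815190827063567
```

{"fn": "jog_arm", "kwargs": {
  "rows": [0.034,-0.015,0.012,0,0,-5,0.6,0.034,-0.015,0.012,0,0,-5,0.6,0.034,-0.015,0.012,0,0,-5,0.6,0.034,-0.015,0.012,0,0,-5,0.6,0.034,-0.015,0.012,0,0,-5,0.6,0.034,-0.015,0.012,0,0,-5,0.6,0.034,-0.015,0.012,0,0,-5,0.6,0.034,-0.015,0.012,0,0,-5,0.6],
  "squeeze": 40
}}

```text
time_s: 0.77
ee_pos: [0.4458, 0.4011, 0.3018]
eef_rot: [-1.456, 1.57, -2.477]
force: [1.0, -0.2, -0.0]
grip_width: 0.0444
```

{"fn": "jog_arm", "kwargs": {
  "rows": [0.002,-0.032,0,0,0,-3,0.6,0.002,-0.032,0,0,0,-3,0.6,0.002,-0.032,0,0,0,-3,0.6,0.002,-0.032,0,0,0,-3,0.6,0.002,-0.032,0,0,0,-3,0.6,0.002,-0.032,0,0,0,-3,0.6,0.002,-0.032,0,0,0,-3,0.6,0.002,-0.032,0,0,0,-3,0.6]
}}

```text
time_s: 1.43
ee_pos: [0.4601, 0.1448, 0.3012]
eef_rot: [-1.42, 1.57, -2.858]
force: [1.1, 0.8, 0.1]
grip_width: 0.0377
```

{"fn": "jog_arm", "kwargs": {
  "rows": [0.002,-0.032,0,0,0,-3,0.6,0.002,-0.032,0,0,0,-3,0.6,0.002,-0.032,0,0,0,-3,0.6,0.002,-0.032,-0.01,0,0,-3,0.6,0.002,-0.032,-0.02,0,0,-3,0.6,0.002,-0.032,-0.03,0,0,-3,0.6,0.002,-0.032,-0.03,0,0,-3,0.6,0,-0.03,-0.03,0,0,-2,0.6]
}}

```text
time_s: 2.1
ee_pos: [0.4739, -0.1055, 0.1839]
eef_rot: [1.557, 1.57, -0.283]
force: [0.7, 0.2, -0.3]
grip_width: 0.0375
```

{"fn": "jog_arm", "kwargs": {
  "rows": [0,0,-0.03,0,0,0,0.6,0,0,-0.03,0,0,0,0.6,0,0,-0.02,0,0,0,0.6,0,0,0,0,0,0,0.6]
}}

```text
time_s: 2.43
ee_pos: [0.4721, -0.1035, 0.1012]
eef_rot: [-1.598, 1.564, 2.847]
force: [-0.3, 0.8, 0.2]
grip_width: 0.0376
```

```bash
cat > st.py <<'E'
from h import *
from scipy.spatial.transform import Rotation as R
def st():
    o=ctrl.get_obs();M=R.from_euler("xyz",o["eef_rot"]).as_matrix()
    print("t",round(float(o["time_s"]),2),"tcp",o["ee_pos"].round(4),"jaw yaw",np.degrees(np.arctan2(M[1,1],M[0,1])).round(2),"x",M[:,0].round(4),"y",M[:,1].round(4),"F",o["force"].round(1),"M",o["moment"].round(2),"w",round(float(o["grip_width"]),4))
    return o,M
E
python3 - <<'E'
from st import *
st()
p,d=ctrl.camera("side");cv2.imwrite("pics/s1.png",cv2.resize(p[100:320,180:400,::-1],None,fx=2.7,fy=2.7,interpolation=cv2.INTER_CUBIC))
p,d=ctrl.camera("top");cv2.imwrite("pics/t1.png",cv2.resize(p[180:320,260:420,::-1],None,fx=4,fy=4,interpolation=cv2.INTER_CUBIC))
E
```

```text
t 2.43 tcp [ 0.4721 -0.1035  0.1012] jaw yaw -15.29 x [-0.0065  0.002  -1.    ] y [ 0.9646 -0.2637 -0.0068] F [-0.3  0.8  0.2] M [-0.07  0.09  0.03] w 0.0376
```

View pics/s1.png

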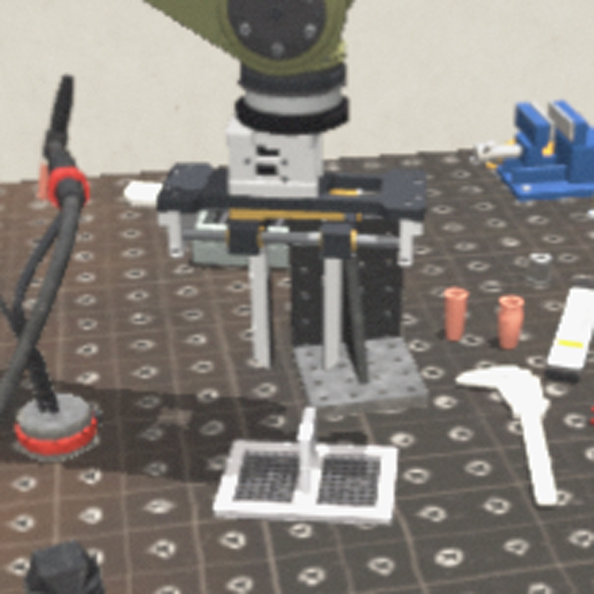

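The side view shows the open fingers above the filter's handle (308,415), aligned with it but still about 13 mm off in y. I'll correct that and descend to z = 0.029.

{"fn": "jog_arm", "kwargs": {
  "rows": [0.005,-0.013,0,0,0,0,0.6,0,0,-0.02,0,0,0,0.6,0,0,-0.02,0,0,0,0.6,0,0,-0.02,0,0,0,0.6,0,0,-0.012,0,0,0,0.6,0,0,0,0,0,0,0.6]
}}

```text
time_s: 3.03
ee_pos: [0.4792, -0.1174, 0.0324]
eef_rot: [-1.555, 1.57, 2.891]
force: [0.1, -0.3, -0.5]
grip_width: 0.0377
```

Run:
```python
from st import *
st()
```

```text
t 3.03 tcp [ 0.4792 -0.1174  0.0324] jaw yaw -15.27 x [-1.1e-03  3.0e-04 -1.0e+00] y [ 0.9647 -0.2633 -0.0011] F [ 0.1 -0.3 -0.5] M [-0.07  0.07  0.  ] w 0.0377
```

{"fn": "jog_arm", "kwargs": {
  "rows": [-0.001,0.001,-0.003,0,0,0,0.6,0,0,0,0,0,0,0.8,0,0,0,0,0,0,1,0,0,0,0,0,0,1,0,0,0,0,0,0,1,0,0,0,0,0,0,1,0,0,0,0,0,0,1,0,0,0,0,0,0,1]
}}

```text
time_s: 3.7
ee_pos: [0.4783, -0.116, 0.0305]
eef_rot: [1.52, 1.57, -0.318]
force: [-2.0, 1.4, 6.3]
grip_width: 0.0075
```

Run:
```python
from st import *
st()
```

```text
t 3.7 tcp [ 0.4783 -0.116   0.0305] jaw yaw -15.27 x [ 3.e-04 -1.e-04 -1.e+00] y [ 9.647e-01 -2.633e-01  3.000e-04] F [-2.   1.4  6.3] M [ 0.05  0.56 -0.05] w 0.0075
```

Gripped at 7.5 mm, which matches the 8 mm bar. Lifting now.

{"fn": "jog_arm", "kwargs": {
  "rows": [0,0,0.01,0,0,0,1,0,0,0.03,0,0,0,1,0,0,0.035,0,0,0,1,0,0,0.035,0,0,0,1,0,0,0.035,0,0,0,1,0,0,0.035,0,0,0,1,0,0,0.035,0,0,0,1,0,0,0.025,0,0,0,1]
}}

```text
time_s: 4.37
ee_pos: [0.4781, -0.1159, 0.2739]
eef_rot: [1.537, 1.568, -0.3]
force: [0.0, -0.2, -2.2]
grip_width: 0.0079
```

Run:
```python
from st import *
st()
p,d=ctrl.camera("side");cv2.imwrite("pics/s2.png",cv2.resize(p[60:320,180:400,::-1],None,fx=2.3,fy=2.3,interpolation=cv2.INTER_CUBIC))
```

```text
t 4.37 tcp [ 0.4781 -0.1159  0.2739] jaw yaw -15.26 x [ 2.9e-03 -9.0e-04 -1.0e+00] y [ 0.9647 -0.2632  0.003 ] F [ 0.  -0.2 -2.2] M [-0.12  0.04 -0.  ] w 0.0079
```

View pics/s2.png

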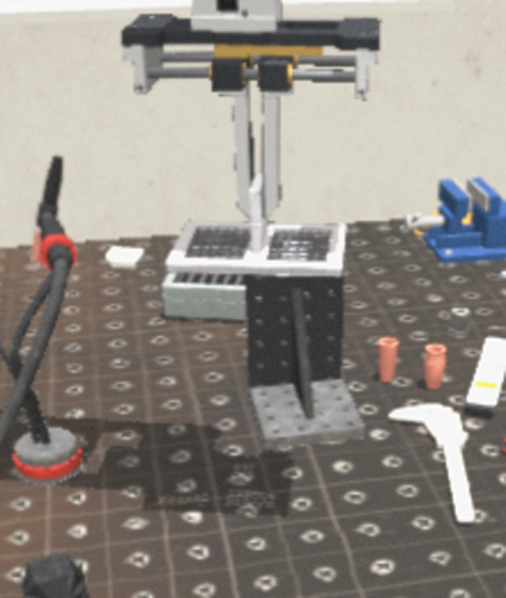

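The side view shows the filter level in the jaws, clear above the plate. Carrying it over.

{"fn": "jog_arm", "kwargs": {
  "rows": [0.001,0.015,0,0,0,-0.2,1,0.002,0.03,0,0,0,-0.2,1,0.002,0.031,0,0,0,-0.2,1,0.002,0.031,0,0,0,-0.2,1,0.002,0.031,0,0,0,-0.2,1,0.002,0.031,0,0,0,-0.2,1,0.002,0.031,0,0,0,-0.2,1,0.002,0.031,0,0,0,-0.2,1]
}}

```text
time_s: 5.08
ee_pos: [0.4927, 0.1166, 0.2703]
eef_rot: [-0.774, 1.571, -2.64]
force: [-0.4, -0.9, -1.7]
grip_width: 0.0077
```

{"fn": "jog_arm", "kwargs": {
  "rows": [0.002,0.031,0,0,0,0,1,0.002,0.031,0,0,0,0,1,0.002,0.031,0,0,0,0,1,0.002,0.031,0,0,0,0,1,0.002,0.031,-0.01,0,0,0,1,0.002,0.031,-0.02,0,0,0,1,0,0.015,-0.03,0,0,0,1,0,0,-0.03,0,0,0,1]
}}

```text
time_s: 5.75
ee_pos: [0.5045, 0.319, 0.179]
eef_rot: [2.899, 1.57, 1.037]
force: [0.7, -0.4, -2.3]
grip_width: 0.0077
```

{"fn": "jog_arm", "kwargs": {
  "rows": [0,0,0,1.2,4.1,0,1,0,0,0,1.2,4.1,0,1,0,0,0,1.2,4.1,0,1,0,0,0,1.3,4.0,0,1,0,0,0,0,0,0,1]
}}

```text
time_s: 6.17
ee_pos: [0.5058, 0.3151, 0.179]
eef_rot: [-1.565, 1.269, 2.852]
force: [0.6, -0.7, -2.2]
grip_width: 0.0075
```

Run:
```python
from st import *
o,M=st()
p,d=ctrl.camera("side");cv2.imwrite("pics/s3.png",cv2.resize(p[60:260,180:400,::-1],None,fx=2.9,fy=2.9,interpolation=cv2.INTER_CUBIC))
np.save("s3p.npy",p);np.save("s3d.npy",d)
p,d=ctrl.camera("top");cv2.imwrite("pics/t3.png",cv2.resize(p[160:310,120:320,::-1],None,fx=4,fy=4,interpolation=cv2.INTER_CUBIC))
# extractor frame coords
a=np.radians(-16.8);B=np.array([[np.cos(a),-np.sin(a),0],[np.sin(a),np.cos(a),0],[0,0,1]])
up=-M[:,0]
O=o["ee_pos"]-0.029*up
print("filter origin in pocket frame mm",(B.T@(O-[.521,.316,.03])*1000).round(1),"up in ex",(B.T@up).round(3),"jaw in ex",(B.T@M[:,1]).round(3))
```

```text
t 6.17 tcp [0.5058 0.3151 0.179 ] jaw yaw -16.97 x [-0.2848  0.0849 -0.9548] y [ 0.9133 -0.2787 -0.2971] F [ 0.6 -0.7 -2.2] M [-0.21 -0.21 -0.  ] w 0.0075
filter origin in pocket frame mm [-22.9  -5.3 121.3] up in ex [0.297 0.001 0.955] jaw in ex [ 0.955 -0.003 -0.297]
```

View pics/s3.png

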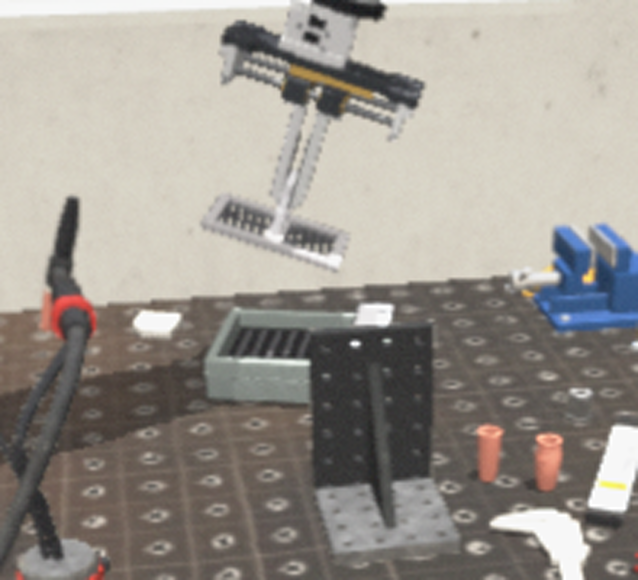

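View pics/t3.png

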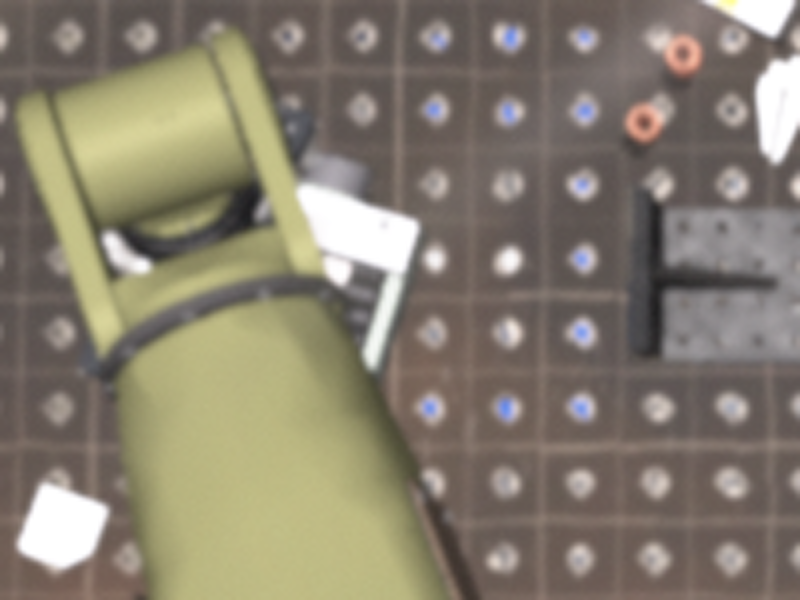

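The side view shows the filter tilted with its lip-side edge down (337,268 in the crop), over the pocket. The arm hides it from the top camera. I'll check the corner positions against the prediction.

Run:
```python
from st import *
o,M=st()
up=-M[:,0];X=M[:,1];Y=np.cross(up,X);O=o["ee_pos"]-0.029*up
P=[O+X*a+Y*b+up*c for a,b,c in [(.065,-.045,0),(.065,-.045,.008),(-.065,-.045,.008),(-.065,-.045,0),(-.065,.045,.008),(.065,.045,.008)]]
q=pix("side",P);print((q-[180,60])*2.9)
p=np.load("s3p.npy")[:,:,::-1];c=cv2.resize(p[110:170,230:320],None,fx=8,fy=8,interpolation=cv2.INTER_CUBIC)
for k in q: cv2.circle(c,tuple(np.round((k-[230,110]+.5)*8-.5).astype(int)),3,(0,0,255),-1)
cv2.imwrite("pics/c4.png",c)
```

```text
t 6.27 tcp [0.5054 0.3158 0.1795] jaw yaw -16.91 x [-0.2789  0.0832 -0.9567] y [ 0.9153 -0.2782 -0.2911] F [ 0.4  0.2 -2. ] M [-0.16 -0.14 -0.06] w 0.0078
[[334.24632602 272.64451864]
 [336.63894005 264.74887467]
 [198.97350843 219.94671425]
 [197.01261182 228.04923675]
 [219.5854971  190.48534478]
 [348.58520319 232.74629096]]
```

View pics/c4.png

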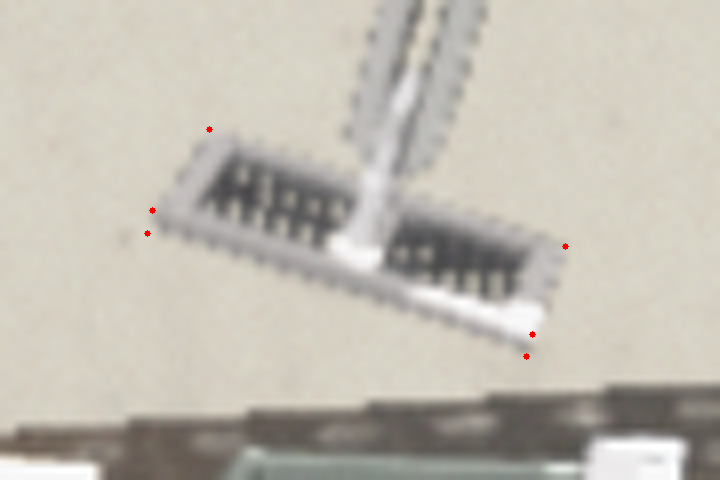

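Agreement is within about 1 px (2–3 mm), and the extractor's own side-view offset has the same sign. Now I'll lower it, lip edge first, with a small y correction.

{"fn": "jog_arm", "kwargs": {
  "rows": [0.001,0.005,-0.01,0,0,0,1,0,0,-0.02,0,0,0,1,0,0,-0.02,0,0,0,1,0,0,-0.015,0,0,0,1,0,0,0,0,0,0,1,0,0,0,0,0,0,1]
}}

```text
time_s: 6.77
ee_pos: [0.5056, 0.3215, 0.1149]
eef_rot: [-1.566, 1.274, 2.853]
force: [0.7, -0.7, -2.0]
grip_width: 0.0078
```

```bash
cat >> st.py <<'E'
def ex(o,M):
    a=np.radians(-16.8);B=np.array([[np.cos(a),-np.sin(a),0],[np.sin(a),np.cos(a),0],[0,0,1]])
    up=-M[:,0];O=o["ee_pos"]-0.029*up
    print("O in pocket mm",(B.T@(O-[.521,.316,.03])*1000).round(1),"tilt",np.degrees(np.arcsin((B.T@up)[0])).round(2),"jaw",(B.T@M[:,1]).round(3))
def shot(f):
    p,d=ctrl.camera("side");cv2.imwrite(f,cv2.resize(p[90:200,220:340,::-1],None,fx=5,fy=5,interpolation=cv2.INTER_CUBIC));return p
E
python3 - <<'E'
from st import *
o,M=st();ex(o,M);shot("pics/s4.png")
E
```

```text
t 6.77 tcp [0.5056 0.3215 0.1149] jaw yaw -16.82 x [-0.2803  0.0833 -0.9563] y [ 0.9154 -0.2767 -0.2924] F [ 0.7 -0.7 -2. ] M [-0.11 -0.1   0.  ] w 0.0078
O in pocket mm [-24.8   0.8  57.1] tilt 17.0 jaw [ 0.956 -0.    -0.292]
```

View pics/s4.png

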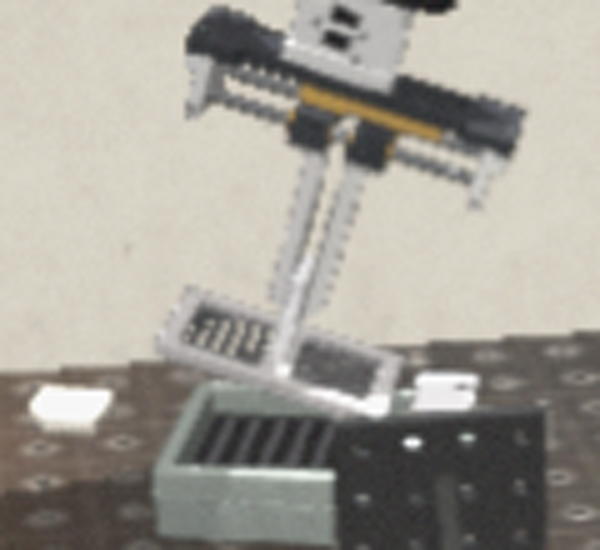

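Side view: the filter is above the opening, and its low edge (390,410 in the crop) is short of the lip (415-478,390). Continuing down.

{"fn": "jog_arm", "kwargs": {
  "rows": [0.001,0,-0.01,0,0,0,1,0,0,-0.01,0,0,0,1,0,0,-0.006,0,0,0,1,0,0,-0.004,0,0,0,1,0,0,0,0,0,0,1]
}}

```text
time_s: 7.23
ee_pos: [0.5068, 0.3209, 0.0839]
eef_rot: [-1.565, 1.273, 2.853]
force: [1.0, 0.3, -2.3]
grip_width: 0.0079
```

Run:
```python
from st import *
o,M=st();ex(o,M);shot("pics/s5.png")
```

```text
t 7.23 tcp [0.5068 0.3209 0.0839] jaw yaw -16.88 x [-0.2818  0.0835 -0.9558] y [ 0.9147 -0.2776 -0.2939] F [ 1.   0.3 -2.3] M [-0.1  -0.18 -0.04] w 0.0079
O in pocket mm [-23.5   0.5  26.2] tilt 17.09 jaw [ 0.956 -0.001 -0.294]
```

View pics/s5.png

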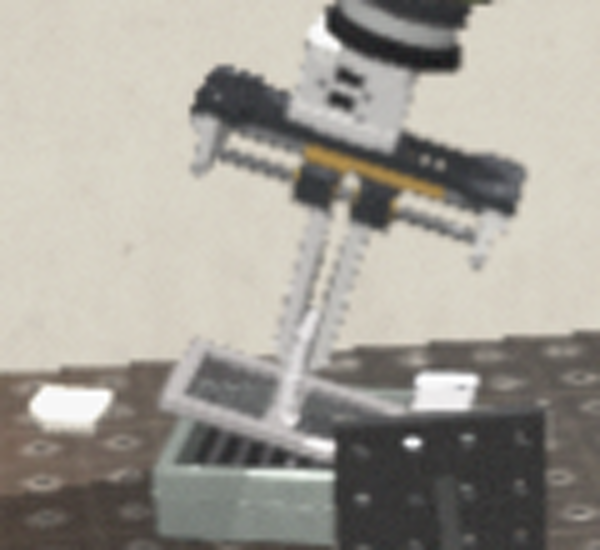

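No contact yet; the low edge is just ahead of the lip. Sliding it under, +24 mm along the extractor's x.

{"fn": "jog_arm", "kwargs": {
  "rows": [0.004,-0.001,-0.001,0,0,0,1,0.006,-0.002,-0.001,0,0,0,1,0.006,-0.002,0,0,0,0,1,0.005,-0.001,0,0,0,0,1,0.003,-0.001,0,0,0,0,1,0,0,0,0,0,0,1]
}}

```text
time_s: 7.78
ee_pos: [0.5319, 0.3137, 0.083]
eef_rot: [-1.569, 1.274, 2.849]
force: [-0.7, -0.2, -2.6]
grip_width: 0.0077
```

Run:
```python
from st import *
o,M=st();ex(o,M);shot("pics/s6.png")
```

```text
t 7.78 tcp [0.5319 0.3137 0.083 ] jaw yaw -16.9 x [-0.2801  0.0845 -0.9563] y [ 0.915  -0.2779 -0.2925] F [-0.7 -0.2 -2.6] M [-0.1  -0.13 -0.02] w 0.0077
O in pocket mm [ 2.7  1.  25.2] tilt 17.01 jaw [ 0.956 -0.002 -0.293]
```

View pics/s6.png

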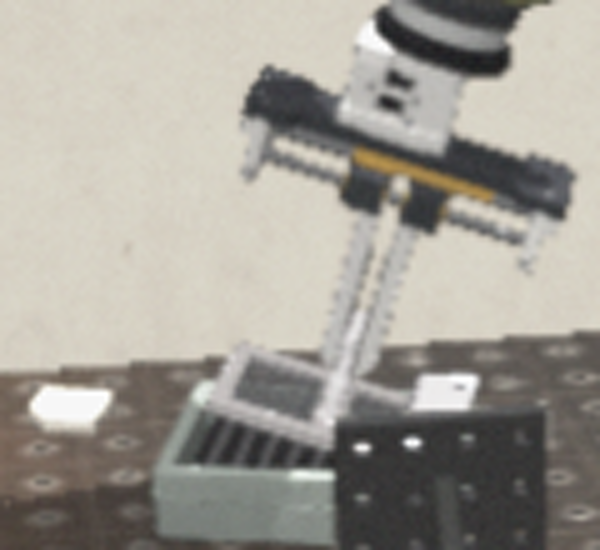

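The edge is under the lip and free of contact. Now I'll rotate the front edge down while bringing the tool back.

{"fn": "jog_arm", "kwargs": {
  "rows": [-0.002,0.001,-0.004,-1,-3.2,0,1,-0.002,0.001,-0.004,-1,-3.2,0,1,-0.002,0,-0.004,-1,-3.3,0,1,-0.002,0.001,-0.004,-1,-3.3,0,1,-0.002,0,-0.004,-0.9,-3.3,0,1,0,0,0,0,0,0,1,0,0,0,0,0,0,1]
}}

```text
time_s: 8.42
ee_pos: [0.5206, 0.3175, 0.0634]
eef_rot: [-1.529, 1.569, 2.89]
force: [0.9, -0.4, -1.7]
grip_width: 0.0076
```

Run:
```python
from st import *
o,M=st();ex(o,M);shot("pics/s7.png")
```

```text
t 8.42 tcp [0.5206 0.3175 0.0634] jaw yaw -16.81 x [-1.7e-03  4.0e-04 -1.0e+00] y [ 0.9572 -0.2893 -0.0017] F [ 0.9 -0.4 -1.7] M [-0.06  0.09  0.  ] w 0.0076
O in pocket mm [-0.8  1.3  4.4] tilt 0.1 jaw [ 1.    -0.    -0.002]
```

View pics/s7.png

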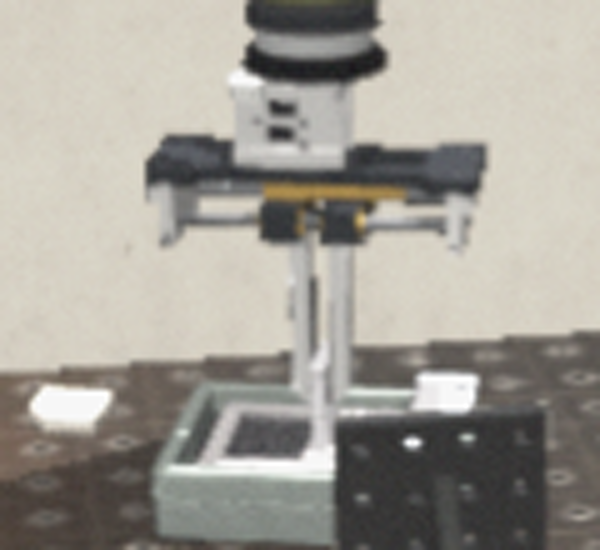

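Side view: the filter is level inside the pocket walls, with its front edge at (225,430) well clear of the front wall. Lowering until it touches the floor.

{"fn": "jog_arm", "kwargs": {
  "rows": [0,0,-0.001,0,0,0,1,0,0,-0.001,0,0,0,1,0,0,-0.0005,0,0,0,1,0,0,0,0,0,0,1,0,0,0,0,0,0,1]
}}

```text
time_s: 8.88
ee_pos: [0.5214, 0.3169, 0.0605]
eef_rot: [-1.819, 1.571, 2.599]
force: [0.2, 0.1, -1.6]
grip_width: 0.008
```

{"fn": "jog_arm", "kwargs": {
  "rows": [0,0,-0.001,0,0,0,1,0,0,0,0,0,0,1,0,0,0,0,0,0,1]
}}

```text
time_s: 9.13
ee_pos: [0.5214, 0.317, 0.0605]
eef_rot: [2.062, 1.57, 0.197]
force: [-3.7, -2.7, 8.8]
grip_width: 0.0078
```

Floor contact: 8.8 N with TCP at 0.0605, which is the 30 mm floor plus the 30.5 mm grasp height. I'll look once more before release.

Run:
```python
from st import *
o,M=st();ex(o,M);p=shot("pics/s8.png")
```

```text
t 9.13 tcp [0.5214 0.317  0.0605] jaw yaw -16.88 x [ 5.e-04  1.e-04 -1.e+00] y [ 9.569e-01 -2.903e-01  5.000e-04] F [-3.7 -2.7  8.8] M [-0.73  0.71  0.04] w 0.0078
O in pocket mm [0.2 1.1 1.5] tilt -0.03 jaw [ 1.    -0.001  0.   ]
```

View pics/s8.png

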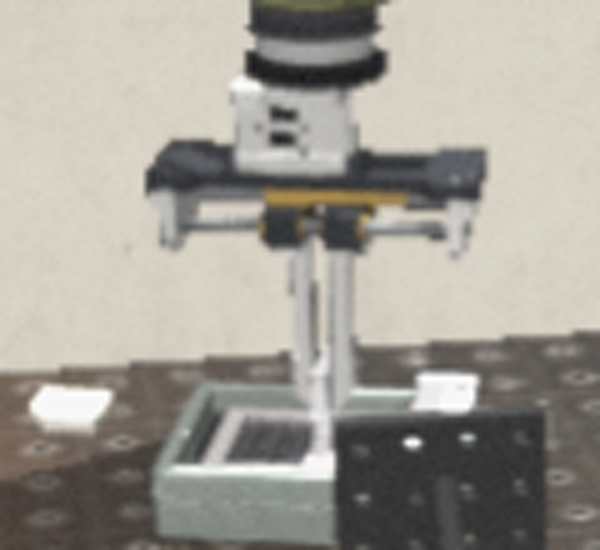

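Seated flat. Opening to about 24 mm and retreating straight up.

{"fn": "jog_arm", "kwargs": {
  "rows": [0,0,0,0,0,0,0.9,0,0,0,0,0,0,0.8,0,0,0,0,0,0,0.75,0,0,0,0,0,0,0.75,0,0,0,0,0,0,0.75,0,0,0,0,0,0,0.75]
}}

```text
time_s: 9.68
ee_pos: [0.5212, 0.3171, 0.0595]
eef_rot: [-1.748, 1.571, 2.67]
force: [0.4, -0.8, -0.2]
grip_width: 0.0233
```

{"fn": "jog_arm", "kwargs": {
  "rows": [0,0,0.01,0,0,0,0.75,0,0,0.015,0,0,0,0.75,0,0,0.025,0,0,0,0.75,0,0,0.03,0,0,0,0.75,0,0,0.03,0,0,0,0.75,0,0,0.03,0,0,0,0.75,0,0,0.03,0,0,0,0.75,0,0,0.03,0,0,0,0.75]
}}

```text
time_s: 10.35
ee_pos: [0.5208, 0.3169, 0.262]
eef_rot: [2.385, 1.57, 0.52]
force: [-0.1, -0.2, 0.2]
grip_width: 0.0236
```

{"fn": "jog_arm", "kwargs": {
  "rows": [-0.03,0.02,0.02,0,0,0,0.75,-0.03,0.025,0,0,0,0,0.75,-0.03,0.025,0,0,0,0,0.75,-0.03,0.025,0,0,0,0,0.75,-0.03,0.025,0,0,0,0,0.75,-0.03,0.025,0,0,0,0,0.75,-0.03,0.025,0,0,0,0,0.75,-0.02,0.025,0,0,0,0,0.75]
}}

```text
time_s: 11.02
ee_pos: [0.2885, 0.5131, 0.2809]
eef_rot: [3.079, 1.57, 1.215]
force: [0.4, 0.3, 0.0]
grip_width: 0.0233
```

Run:
```python
from st import *
st();shot("pics/s9.png")
p,d=ctrl.camera("top");cv2.imwrite("pics/t9.png",cv2.resize(p[160:310,120:320,::-1],None,fx=4,fy=4,interpolation=cv2.INTER_CUBIC));np.save("t9p.npy",p);np.save("t9d.npy",d)
```

```text
t 11.02 tcp [0.2885 0.5131 0.2809] jaw yaw -16.81 x [ 4.0e-04  1.1e-03 -1.0e+00] y [ 9.573e-01 -2.892e-01  1.000e-04] F [0.4 0.3 0. ] M [-0.    0.02  0.04] w 0.0233
```

View pics/s9.png

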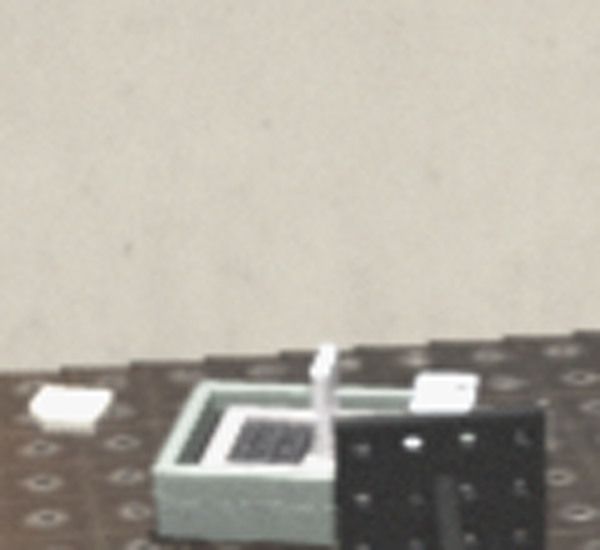

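View pics/t9.png

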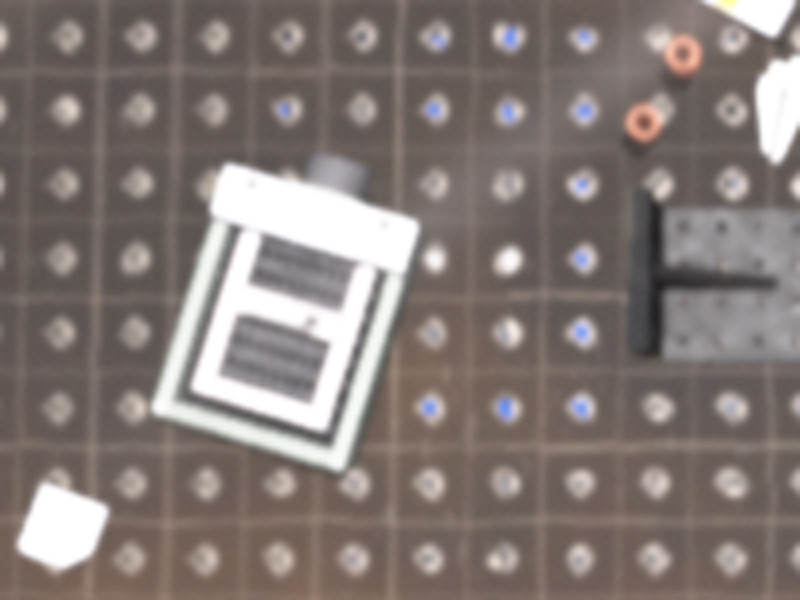

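The top view shows the filter inside the pocket under the lip, with its front corners at (192,388) and (325,432) in the crop and even gaps all round. A numeric check:

Run:
```python
from st import *
P=onz("top",[(120+u/4,160+v/4) for u,v in [(192,388),(325,432)]],0.038)[:,:2]
a=np.radians(-16.8);B=np.array([[np.cos(a),-np.sin(a)],[np.sin(a),np.cos(a)]])
for c in ([.521,.316],[.5197,.315]): print("filter front corners in pocket mm (want -65,+-45)",((P-c)@B*1000).round(1))
C=cloud("top",np.load("t9d.npy"))
for u,v in [(200,388),(318,425),(240,260),(365,285)]: print(C[160+v//4,120+u//4].round(4))
```

```text
filter front corners in pocket mm (want -65,+-45) [[-63.8  45.5]
 [-65.6 -46.2]]
filter front corners in pocket mm (want -65,+-45) [[-62.9  46.8]
 [-64.7 -44.9]]
[0.4729 0.3716 0.0426]
[0.45   0.2969 0.0366]
[0.556  0.3469 0.0434]
[0.5414 0.2683 0.03  ]
```

Run:
```python
from h import *
print(ctrl.hand_in())
```

```text
the job is handed in; nothing more can be done
None
```

I fitted the filter into the extractor pocket, released it and handed the job in at about 11 s of the 40 s allowed. The hand-in reports no verdict.

**What I did:** I gripped the filter by its handle, carried it over the angle plate and tilted it 17° with the lip-side edge down. I slid that edge under the lip, then lowered the front edge until the filter touched the floor, still held. I opened the fingers to about 23 mm, moved straight up and then clear. The blanking plate was not approached. I did not measure it again at the end.

**Last checks:**
- **Seating while held:** the filter was level, and floor contact read 8.8 N at the expected height.
- **Position after release:** from the top camera, the filter is about 1–2 mm from the pocket centre in x, under 1 mm in y, and in line within about 1°.
- **Clear of the robot:** the arm is away from everything and the tool force is about 0 N.

**Where readings were weaker or disagreed:**
- **Side camera:** it differed from the predicted filter position by about 2–3 mm during the carry. The extractor showed a shift in the same direction, so I treated it as camera calibration.
- **Depth readings:** on the seated filter they scattered from 30 to 43 mm above the table, against an expected 38 mm. They don't confirm the height or level, so I rely on the floor contact and the level tool for those.

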